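# Zero the hanging kitchen scale

## Task

Hang the steel weighing pan by its bail on the slanted peg of the kitchen scale and let go of it. Then, with a fingertip, roll the ribbed thumbwheel in the slot of the scale's low housing until the zero mark in the window is level with the pointer that the pan has pulled down. Leave the pan hanging upright and still, and do not knock or shift the other things on the worktop.

Things in the scene. Friction and masses are not known exactly. Their poses are not given: they have to be found in the camera images.
- pan: loose weighing pan, 0.17 to 0.33 kg, upright at the start: round steel bowl 84 mm across, 35 mm high, with a rigid bail of 6 mm wire in the pan's y-z plane: uprights at y = +-41 mm up to z = 92 mm, and a roof rising to an apex on the axis, a wooden knob on top. Opening under the bail: 76 mm wide, from z = 35 mm to 112 mm at the apex. Origin: centre of the underside, z up
- bail_top (a point): underside of the bail's apex, where it rides on the peg; on the pan's axis, 112 mm above its underside
- pan_knob (a point): centre of the pan's square wooden knob (20 x 20 mm, from z = 116 to 148 mm above the pan's underside, on its axis, faces square to the pan's x and y); grasp it here from above. Keep clear of the tall sink tap at x 0.39, y 0.47 m and the upright towel stand at about x 0.30, y 0.03 m
- scale: fixed white kitchen scale; origin on the worktop, x to its back (about away from the robot), y left, z up. Foot plate 8 mm thick, x -110 to 60, y -190 to 140 mm. Column x 0 to 50, y 65 to 135, top z 218 mm, load arm out of its front; window panel x 2 to 36, y -50 to 65, top z 218 mm; low wheel housing at the right end, x -78 to 18, y -189 to -131, flat top z 60 mm
- load_arm: steel load arm, axes as the scale's; origin at scale x 0, y 100, z 185 mm when unloaded. Bar 10 mm thick: level from the column to x = -70 mm (collar 26 mm across), then the slanted peg, rising forward at 35 degrees to its tip at x = -140, z = +49 mm. Moves only straight down on a damped spring, 75 N/m, up to 60 mm (22 to 43 mm under the hung pan); settles in about 1.5 s
- peg_root (a point): axis of the slanted peg at its foot, just in front of the collar
- peg_tip (a point): centre of the peg's round free end
- pointer_tip (a point): tip of the black pointer in the window, fixed to the load arm (goes down with it); it comes from the left (column) side. Its height is that of the load arm's origin
- mark_tip (a point): tip of the black zero mark in the window, facing the pointer from the right; it moves only up and down, driven by the thumbwheel. It is behind a clear window and cannot be touched
- wheel (a joint): thumbwheel angle in rad, -0.3 to 3.3, starts at 0 to 0.4. Growing: the wheel's top moves away from the robot (scale +x) and the zero mark goes down, 18 mm per rad (0.56 mm per mm rolled at the rim). Turning takes about 1.3 N at the rim; it stays where it is left. After hanging, the mark has to go down
- wheel_top (a point): highest point of the thumbwheel, 72 mm above the worktop, mid thickness; does not turn. Black ribbed wheel, 64 mm diameter, 14 mm thick, axis along the scale's y, centre 40 mm above the worktop; it stands 12 mm out of the housing top through a slot 22 mm wide (y) and 62 mm long (x)
- water_glass: bystander, water glass 80 x 80 x 91 mm; origin under it
- spice_a: bystander, spice jar 45 x 45 x 106 mm; origin under it
- spice_b: bystander, spice jar 45 x 45 x 106 mm; origin under it
- the_hand_cream: bystander, round flat pot 90 x 89 x 32 mm; origin under it
- salt_shaker: bystander, salt shaker 44 x 44 x 90 mm; origin under it
- pepper_mill: bystander, wooden pepper mill 58 x 58 x 170 mm; origin under it
Mind the look-alikes: they are no part of the job. What is shaped like the pan but blue, orange or pink is not meant.

How it is judged:
By the outcome, as a careful person would: the job done as asked, in the order asked, and still so for the second after the job is handed in, with the robot touching nothing.
It also fails if it takes over 72 s, if anything falls off the work surface, if the arm or the gripper's body presses on something with over 40 N, if the wrist force passes 120 N, or if a joint passes its speed limit or range.

## Robot

A 6-joint arm with a two-finger parallel gripper is mounted at the origin on the work surface; the furniture and walls round the work are solid. World frame = base frame: x ahead of the robot, y to its left, z up, the work surface at z = 0. Lengths are in mm, angles in degrees, forces in N, time in s.
With the tool pointing down it reaches from about 350 to 850 mm from the base axis. Payload 8.1 kg.
Tool frame: the origin (TCP) lies midway between the tips of the shut fingers; the grasp point (between the pads) lies 19 mm behind it; z points along the fingers, y is the line along which they close (so a half turn about z gives the same grasp; the last joint's range is limited). The gripper opens to 85 mm and grips with 20 to 120 N. Pads are 22 mm wide; open, the fingers measure 114 mm over their backs; the gripper's body (76 mm by 85 mm) begins 54 mm behind the grasp point. The pads swing forward as they close: fully open they stand 13 mm farther back than shut.
Start: joints at [63.06, 7.471, 85.268, -0, 87.261, -4.893], TCP at [225.204, 556.137, 231.292] pointing down, gripper open.
Joint ranges: [-169.43, 169.43], [-51.17, 129.36], [1.28, 143.12], [-76.62, 256.62], [0, 156.53], [-152.29, 152.29]. Speed limits (degrees/s): [136.94, 136.94, 159.86, 180, 180, 180].

## Interface

Orientations are given as [roll, pitch, yaw] about the fixed x, y, z axes, in that order (R = Rz(yaw) Ry(pitch) Rx(roll)).
In Python, from bench import r gives the robot as it stands.
- The arm moves only by the tool apply_moves, never from a script. Its argument "steps" is a list of rows, each a list of 7 numbers: the opening, from -1 (shut) to 1 (fully open), then the shift along the tool's x, y, z in mm, then the turn, a rotation vector about the tool's x, y, z in units of 5 degrees (1.0 is 5 degrees). A call has exactly 8 rows; each row shifts and turns the commanded pose from where the row before left it, along the tool's axes as they then stand; what a row does not reach is not made up. A row lasts 1/10 s, in which the tool goes at most 50 mm and 8.59 degrees, less where a joint would pass 70% of its speed; a pose out of reach is approached as far as the arm can. A call is refused whole if a number of a shift passes 50 or a number of a turn 1, either way. A call with a gripper value outside its range is refused whole. The fingers move at their own pace and stop on an object; "squeeze" is the grip in N (left out, the last holds). Time passes only in rows, so rows that do not move let the fingers close, or fill a call up. It gives the time, the measured TCP pose, the force, the opening and the grip force at its end, in the units of the state.
- r.sense(): the state, without advancing time (a new reading comes with each control period).
- r.snapshot(name): name is "scene" or "side" or "wrist"; returns a dict with "color" (480x640x3 uint8, blue, green, red), "depth" (480x640 float32, mm along the optical axis (not along the pixel's ray), 0 where there is no reading), "mtx" (3x3 intrinsics, pixels), "T" (4x4, takes a point from camera to world coordinates); the wrist camera has in their place "hand_eye" (4x4, takes a point from camera to tool coordinates, whose origin is the TCP and whose axes are the flange's). Camera axes: x right, y down, z forward; pixel columns grow to the right and rows downward; lengths in mm; the calibration is good to about 2 mm. A picture is of the moment at which its call begins: read the wrist's pose just before it.
- r.hand_in(): hands the job in; it is judged then, once.
The state is a dict: "time": time; "joint_pos": joint angles; "qd": joint speeds; "joint_efforts": joint torques, N m; "tool_pos": TCP position; "tcp_rot": TCP orientation; "ft_force": force on the tool from outside, world axes, zero at the start; "wrist_torque": the same for the moment, N m; "finger_gap": finger opening in mm; "grip_force": force on a finger pad.
Only numpy, scipy, OpenCV 4.12 (cv2) and the standard library are available. Lean on these libraries where they do the work, as an engineer would, in place of code of your own. Each camera call takes 0.05 s, during which the arm holds its last target. There are 200 camera calls.

## Working session

There is one attempt and no reset: what is moved stays moved. The work goes in short steps, Python scripts to look and compute and a tool call to move; the robot and the scene stay as the last step left them, time stands still between calls to the robot, and variables do not carry over. Pictures are saved under pics/ and viewed, at most 10 in all, crops included, and the job is handed in when it is done.

Besides the shell and the picture viewer there is one more tool, called after "Emit:" as a command line: name --pt "numbers of a row" for each row, then --argument value for the rest. apply_moves: Moves the arm, as the interface text tells. Its arguments: {"type":"object","properties":{"steps":{"type":"array"},"squeeze":{"type":"number"}},"required":["steps"]}

```bash
ls; mkdir -p pics
python3 - <<'E'
from bench import r
import cv2,numpy as np,pickle
s=r.sense();print(s)
d={}
for n in("scene","side"):
    c=r.snapshot(n);d[n]=c;print(n,c["mtx"].tolist(),c["T"].round(3).tolist())
    cv2.imwrite(f"pics/{n}0.png",c["color"])
pickle.dump(d,open("d0.pkl","wb"))
E
```

```text
pics
{'time': 0.0, 'joint_pos': array([ 6.30598606e+01,  7.51439601e+00,  8.53313565e+01,  4.15731528e-04,
        8.72610447e+01, -4.89241615e+00]), 'qd': array([-0.02236276, -0.03421966, -0.04371546, -0.01491421, -0.01240718,
        0.13786263]), 'joint_efforts': array([-1.27840744e-03, -5.69392884e+01, -5.00556529e+01, -4.00438466e-04,
        1.47504627e-02, -6.53979578e-05]), 'tool_pos': array([224.94285666, 555.63310932, 230.23194598]), 'tcp_rot': array([-1.79893627e+02, -9.52190462e-03,  1.57952248e+02]), 'ft_force': array([ 0.40965453, -0.20317119,  0.08746699]), 'wrist_torque': array([-0.0389224 ,  0.00735158,  0.01599257]), 'grip_force': 0.0, 'finger_gap': 85.37050155164862}
scene [[579.8368408776173, 0.0, 318.92749591102796], [0.0, 579.8368408776173, 239.78390894704583], [0.0, 0.0, 1.0]] [[0.477, -0.488, 0.731, -726.069], [-0.879, -0.247, 0.408, -771.612], [-0.018, -0.837, -0.546, 1039.246], [0.0, 0.0, 0.0, 1.0]]
side [[603.6433595777178, 0.0, 315.4931814183208], [0.0, 603.6433595777178, 234.77142170227918], [0.0, 0.0, 1.0]] [[-0.998, -0.041, 0.045, 364.519], [-0.057, 0.385, -0.921, 1639.01], [0.021, -0.922, -0.387, 914.06], [0.0, 0.0, 0.0, 1.0]]
```

View pics/scene0.png

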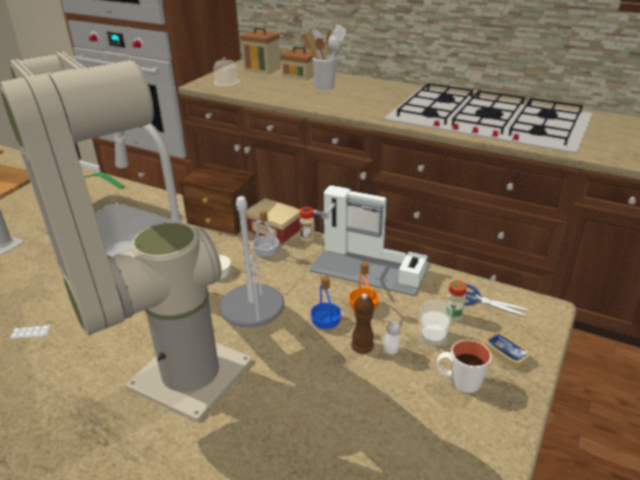

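View pics/side0.png

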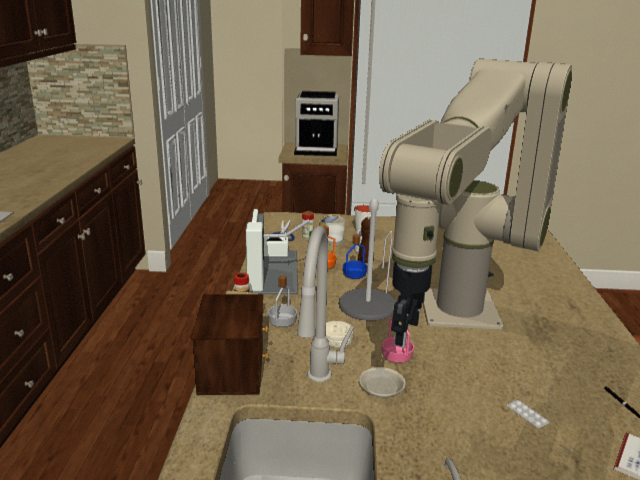

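The scene view shows the steel pan at about (266,243) with its knob at (263,217), and the scale's column at (337,220) and housing at (412,268). In the side view the knob is at (282,282). Next I'll zoom in.

Run:
```python
import cv2,numpy as np,pickle
d=pickle.load(open("d0.pkl","rb"))
a=cv2.resize(d["scene"]["color"][180:300,235:435],None,fx=4,fy=4,interpolation=cv2.INTER_CUBIC)
b=cv2.resize(d["side"]["color"][200:340,220:360],(600,600),interpolation=cv2.INTER_CUBIC)
cv2.imwrite("pics/a.png",a);cv2.imwrite("pics/b.png",b)
```

```text
(no output)
```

View pics/a.png

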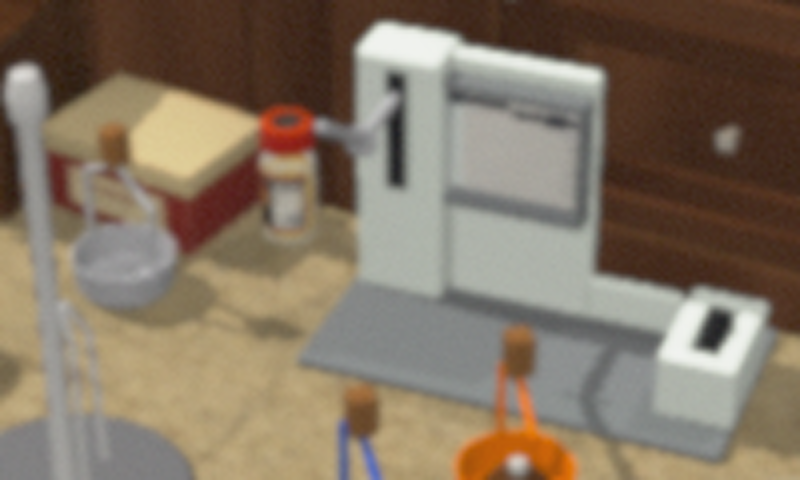

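View pics/b.png

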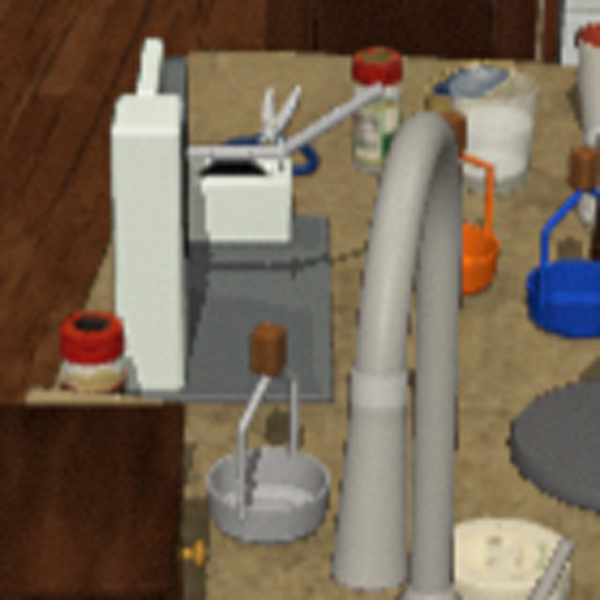

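Crop a (4x): knob (113,143), peg tip ~(318,126), foot-plate front corners (303,360) and (722,456), wheel (715,330). Crop b (4.29x): knob (268,350), peg tip (378,90), collar (283,150), plate front-left corner (330,398).

```bash
cat > h.py <<'E'
import numpy as np,cv2
def ray(c,uv):
    T=np.array(c["T"]);v=np.linalg.inv(c["mtx"])@[uv[0],uv[1],1.];return T[:3,3],T[:3,:3]@v
def plane(c,uv,z):
    o,v=ray(c,uv);return o+v*(z-o[2])/v[2]
def tri(c1,u1,c2,u2):
    (o1,v1),(o2,v2)=ray(c1,u1),ray(c2,u2)
    t=np.linalg.lstsq(np.c_[v1,-v2],o2-o1,rcond=None)[0]
    p,q=o1+v1*t[0],o2+v2*t[1];return (p+q)/2,np.linalg.norm(p-q)
def proj(c,p):
    T=np.linalg.inv(c["T"]);q=c["mtx"]@(T[:3,:3]@p+T[:3,3]);return q[:2]/q[2]
E
python3 - <<'E'
from h import *
import pickle
np.set_printoptions(precision=1,suppress=True)
d=pickle.load(open("d0.pkl","rb"));S,D=d["scene"],d["side"]
A=lambda x,y:(235+x/4-.4,180+y/4-.4)
B=lambda x,y:(220+x*.23333-.4,200+y*.23333-.4)
print("knob",tri(S,A(113,143),D,B(268,350)))
print("peg tip",tri(S,A(318,126),D,B(378,90)))
print("collar",tri(S,A(360,140),D,B(283,150)))
fl,fr=plane(S,A(303,360),8),plane(S,A(722,456),8)
fl2=plane(D,B(330,398),8);fr2=plane(D,B(330,218),8)
print("plate",fl,fr,fl2,fr2,np.linalg.norm(fl-fr),"yawdir",np.degrees(np.arctan2(*(fl-fr)[[1,0]]))-90)
print("wheel",plane(S,A(715,330),66))
for n,uv in(("pan bottomS",A(128,300)),):print(n,plane(S,uv,0))
for n,c,o,lo in(("S",S,A,[(85,120,130,170)]),("D",D,B,[(245,320,290,380)])):
    im=cv2.cvtColor(c["color"],cv2.COLOR_BGR2HSV)
    x0,y0=o(lo[0][0]-10,lo[0][1]-10);x1,y1=o(lo[0][2]+10,lo[0][3]+5)
    m=np.zeros(im.shape[:2],bool);m[int(y0):int(y1)+1,int(x0):int(x1)+1]=1
    k=m&(im[...,1]>90)&(im[...,0]<20)&(im[...,2]>60)
    y,x=np.nonzero(k);print(n,x.mean(),y.mean(),x.min(),x.max(),y.min(),y.max(),np.median(c["depth"][k]))
E
```

```text
knob (array([529.7, 125.2, 132.2]), np.float64(0.9630653755655085))
peg tip (array([472.9, -89.1, 234.1]), np.float64(0.8771098867585012))
collar (array([540.9, -85. , 185.9]), np.float64(1.070638515349998))
plate [497.5 -56.5   8. ] [ 531.9 -377.6    8. ] [501.8 -42.1   8. ] [ 529.5 -363.2    8. ] 322.97170620868997 yawdir 6.125208666590041
wheel [ 596.1 -343.7   66. ]
pan bottomS [514.2 111.9   0. ]
S 262.56435643564356 215.79207920792078 253 268 210 223 1773.9987
D 282.4222222222222 281.0111111111111 279 286 275 287 1696.241
```

Run:
```python
from h import *
import pickle
from bench import r
np.set_printoptions(precision=1,suppress=True)
d=pickle.load(open("d0.pkl","rb"));S,D=d["scene"],d["side"]
def dp(c,u,v):
    o,w=ray(c,(u,v));return o+w*float(np.median(c["depth"][v-1:v+2,u-1:u+2]))
print("stand top",tri(S,(241,201),D,(374,202)),dp(S,241,204))
print("tap top S",dp(S,140,125),dp(S,150,130),dp(S,120,150),"D",dp(D,321,229),dp(D,308,315),dp(D,320,350))
for p in [(410,150),(425,165),(410,230),(412,270),(500,80),(405,320),(395,175),(470,205),(530,140),(540,240)]:print(p,dp(D,*p))
c=r.snapshot("wrist");print(c["hand_eye"].round(3).tolist(),c["mtx"].tolist())
```

```text
stand top (array([279. ,   8.5, 338.1]), np.float64(0.37018911664333826)) [269.1   1.5 336.6]
tap top S [  6.4  12.4 635.6] [403.8 402.1 407.8] [420.2 561.9 307.5] D [410.5 458.1 431.8] [426.9 589.  298.4] [407.8 392.2  86.7]
(410, 150) [249.3 566.7 637.2]
(425, 165) [224.4 599.7 619.6]
(410, 230) [239.9 593.4 492.3]
(412, 270) [228.5 585.7 406.6]
(500, 80) [  9.8 165.4 709.3]
(405, 320) [237.3 618.4 314.7]
(395, 175) [274.2 581.8 593.8]
(470, 205) [ 20.2  63.7 359.5]
(530, 140) [-85.5 153.4 566. ]
(540, 240) [-160.2  131.5  292.6]
[[-0.0, -0.957, -0.291, 74.147], [1.0, -0.0, 0.001, 0.273], [-0.001, -0.291, 0.957, -143.211], [0.0, 0.0, 0.0, 1.0]] [[336.3798093518394, 0.0, 313.54912654487424], [0.0, 336.3798093518394, 232.38839045796104], [0.0, 0.0, 1.0]]
```

Emit:
apply_moves --pt "1 -22 -28 -8 0 0 0" --pt "1 -22 -28 -8 0 0 0" --pt "1 -22 -28 -8 0 0 0" --pt "1 -22 -28 -8 0 0 0" --pt "1 -22 -28 -8 0 0 0" --pt "1 -22 -28 -8 0 0 0" --pt "1 -22 -28 -8 0 0 0" --pt "1 -22 -28 -8 0 0 0"

```text
time: 0.95
tool_pos: [304.2, 281.0, 295.4]
tcp_rot: [-180.0, 0.0, 158.0]
ft_force: [1.1, -0.2, 0.2]
finger_gap: 85.4
grip_force: 0.0
```

Run:
```python
from h import *
import pickle
np.set_printoptions(precision=1,suppress=True)
d=pickle.load(open("d0.pkl","rb"));S,D=d["scene"],d["side"]
for n,a,b in(("blue knob",(325,283),(356,240)),("mill top",(365,298),(366,222)),("orange knob",(364,269),(326,231))):
    print(n,tri(S,a,D,b))
print("blue by plane",plane(S,(325,283),132),"orange",plane(S,(364,268),132),"salt",plane(S,(392,337),45),"glass",plane(S,(435,322),45),"mill",plane(S,(363,298),165))
A=lambda x,y:(235+x/4-.4,180+y/4-.4)
B=lambda x,y:(220+x*.23333-.4,200+y*.23333-.4)
print("bail corners S",plane(S,A(88,172),95),plane(S,A(155,210),92),"D",plane(D,B(243,430),95),plane(D,B(296,380),95))
```

```text
blue knob (array([ 319.8, -202.3,  128.4]), np.float64(1.1550207264156895))
mill top (array([ 287. , -328.5,  146.3]), np.float64(6.307001866219772))
orange knob (array([ 421.4, -266.4,  129.2]), np.float64(0.41145532859088096))
blue by plane [ 316.5 -204.5  132. ] orange [ 421.6 -266.1  132. ] salt [ 297.7 -402.1   45. ] glass [ 400.1 -478.2   45. ] mill [ 268.  -333.4  165. ]
bail corners S [535.7 155.3  95. ] [516.2  81.2  92. ] D [541.  168.3  95. ] [513.6  96.1  95. ]
```

Emit:
apply_moves --pt "1 -34 -7 0 0 0 0" --pt "1 -34 -7 0 0 0 0" --pt "1 -34 -7 0 0 0 0" --pt "1 -34 -7 0 0 0 0" --pt "1 -34 -7 0 0 0 0" --pt "1 -34 -7 0 0 0 0" --pt "1 -34 -7 0 0 0 0" --pt "1 -26 -7 0 0 0 0"

```text
time: 1.75
tool_pos: [529.1, 130.1, 294.7]
tcp_rot: [-180.0, -0.0, 157.9]
ft_force: [0.5, 0.7, 1.4]
finger_gap: 85.4
grip_force: 0.0
```

```bash
cat >> h.py <<'E'
from scipy.spatial.transform import Rotation as Ro
def Rt(s): return Ro.from_euler("xyz",s["tcp_rot"],degrees=True).as_matrix()
def wrist(r):
    s=r.sense();c=r.snapshot("wrist");T=np.eye(4);T[:3,:3]=Rt(s);T[:3,3]=s["tool_pos"];c["T"]=T@c["hand_eye"];return s,c
E
python3 - <<'E'
from h import *
from bench import r
import pickle
s,c=wrist(r);print(s["tool_pos"],s["tcp_rot"]);cv2.imwrite("pics/w1.png",c["color"]);pickle.dump((s,c),open("w1.pkl","wb"))
print(proj(c,np.array([530,125,148])))
E
```

```text
[529.14348713 130.08128286 294.69688068] [-1.79972775e+02 -2.93074036e-02  1.57908635e+02]
[308.21639849 220.25666147]
```

View pics/w1.png

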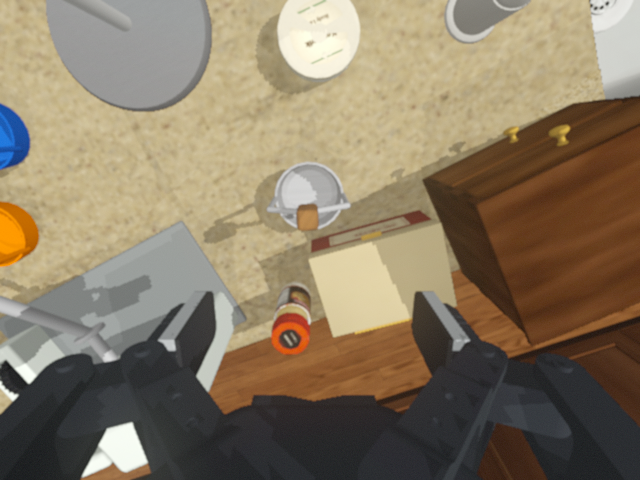

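Knob at (308,216) in the wrist view, bail corners at (271,208) and (349,206), so the bail is almost along the tool's y. A box stands close beside the pan.

Run:
```python
from h import *
import pickle
np.set_printoptions(precision=1,suppress=True)
s,c=pickle.load(open("w1.pkl","rb"));R=Rt(s);p=np.array(s["tool_pos"])
h=cv2.cvtColor(c["color"],cv2.COLOR_BGR2HSV)
m=np.zeros(h.shape[:2],np.uint8);m[195:235,290:328]=1
k=((h[...,0]<22)&(h[...,1]>110)&(h[...,2]>60)).astype(np.uint8)*m
top=k*((np.abs(c["depth"]-np.percentile(c["depth"][k>0],10))<12))
for q in(k,top):
    y,x=np.nonzero(q);print(q.sum(),x.mean(),y.mean(),x.min(),x.max(),y.min(),y.max(),cv2.minAreaRect(np.c_[x,y].astype(np.float32)))
def dp(u,v):
    o,w=ray(c,(u,v));return o+w*float(c["depth"][v,u])
y,x=np.nonzero(top);K=plane(c,(x.mean(),y.mean()),148);print("knobtop",K,"tool offs",R.T@(K-p))
pts=np.array([dp(u,v) for u,v in zip(x,y)]);print("depth pts z",np.percentile(pts[:,2],[5,50,95]),np.median(pts,0))
a,b=plane(c,(271,209),95),plane(c,(349,206),95);print(a,b,np.linalg.norm(a-b),R.T@(b-a),(a+b)/2)
print("box",dp(350,260),dp(430,230),dp(330,225))
```

```text
481 307.2141372141372 217.57588357588358 297 317 205 230 ((307.0, 217.5), (25.0, 20.0), 90.0)
450 307.1488888888889 218.2888888888889 297 317 207 230 ((307.0, 218.5), (23.0, 20.0), 90.0)
knobtop [528.  124.8 148. ] tool offs [ -1.   -5.3 146.7]
depth pts z [140.4 148.1 149.5] [527.8 124.7 148.1]
[516.8  87.6  95. ] [544.5 164.1  95. ] 81.35596773573337 [ 3.2 81.3 -0. ] [530.7 125.8  95. ]
box [609.1 143.4  76.2] [608.6 238.8  77.2] [582.4 132.8   0.9]
```

Emit:
apply_moves --pt "1 0 -5 0 0 0 -0.45" --pt "1 -1 0 25 0 0 0" --pt "1 0 0 30 0 0 0" --pt "1 0 0 30 0 0 0" --pt "1 0 0 30 0 0 0" --pt "1 0 0 30 0 0 0" --pt "1 0 0 22 0 0 0" --pt "1 0 0 9 0 0 0"

```text
time: 2.6
tool_pos: [524.8, 126.3, 116.2]
tcp_rot: [-179.9, -0.2, 160.2]
ft_force: [-0.6, -0.8, 0.2]
finger_gap: 85.5
grip_force: 0.0
```

Emit:
apply_moves --pt "-1 0 0 0 0 0 0" --pt "-1 0 0 0 0 0 0" --pt "-1 0 0 0 0 0 0" --pt "-1 0 0 0 0 0 0" --pt "-1 0 0 0 0 0 0" --pt "-1 0 0 0 0 0 0" --pt "-1 0 0 0 0 0 0" --pt "-1 0 0 0 0 0 0" --squeeze 50

```text
time: 3.4
tool_pos: [527.8, 126.3, 120.5]
tcp_rot: [180.0, 0.1, 160.2]
ft_force: [-1.2, -1.8, 6.2]
finger_gap: 19.1
grip_force: 50.1
```

Emit:
apply_moves --pt "-1 0 0 -5 0 0 0" --pt "-1 0 0 -10 0 0 0" --pt "-1 0 0 -20 0 0 0" --pt "-1 0 0 -25 0 0 0" --pt "-1 0 0 -30 0 0 0" --pt "-1 0 0 -30 0 0 0" --pt "-1 0 0 -17 0 0 0" --pt "-1 0 0 -6 0 0 0"

```text
time: 4.2
tool_pos: [528.0, 126.7, 265.4]
tcp_rot: [179.9, 0.2, 160.2]
ft_force: [-0.2, 0.1, -1.6]
finger_gap: 19.8
grip_force: 49.1
```

Run:
```python
from h import *
from bench import r
s,c=wrist(r);print(s["tool_pos"],s["tcp_rot"],s["ft_force"],s["finger_gap"]);R=Rt(s);print(R.round(3).tolist())
yaw=np.radians(5.5)
for x in(-200,):
  t=np.array([621.9,-175.2])+np.array([x*np.cos(yaw)-100*np.sin(yaw),x*np.sin(yaw)+100*np.cos(yaw)])
  print(t,R.T@np.r_[t-s["tool_pos"][:2],0])
```

```text
[527.99522048 126.74456191 265.4457967 ] [179.88056592   0.20712287 160.20988744] [-0.24531785  0.13140935 -1.59113747] 19.76821861719842
[[-0.941, 0.339, 0.004], [0.339, 0.941, 0.001], [-0.004, 0.002, -1.0]]
[413.23618507 -94.82953067] [  32.96149078 -247.34156936   -0.63474445]
```

Emit:
apply_moves --pt "-1 2 -15 0 0 0 0" --pt "-1 5 -35 0 0 0 0" --pt "-1 5 -40 0 0 0 0" --pt "-1 5 -40 0 0 0 0" --pt "-1 5 -40 0 0 0 0" --pt "-1 5 -40 0 0 0 0" --pt "-1 4 -27 0 0 0 0" --pt "-1 2 -10 0 0 0 0"

```text
time: 5.05
tool_pos: [410.0, -96.8, 260.6]
tcp_rot: [-179.9, -0.1, 160.0]
ft_force: [-0.2, -0.1, -2.1]
finger_gap: 19.3
grip_force: 49.5
```

Emit:
apply_moves --pt "-1 0 0 0 0 0 -0.4" --pt "-1 0 0 0 0 0 -0.8" --pt "-1 0 0 0 0 0 -1" --pt "-1 0 0 0 0 0 -1" --pt "-1 0 0 0 0 0 -1" --pt "-1 0 0 0 0 0 -0.6" --pt "-1 0 0 0 0 0 -0.25" --pt "-1 0 0 0 0 0 0"

```text
time: 5.85
tool_pos: [411.9, -94.4, 261.4]
tcp_rot: [180.0, -0.1, -174.6]
ft_force: [0.2, 0.3, -2.4]
finger_gap: 19.1
grip_force: 49.5
```

Run:
```python
from h import *
from bench import r
import pickle
s,c=wrist(r);print(s["tool_pos"],s["tcp_rot"],s["ft_force"],s["finger_gap"])
S=r.snapshot("scene");D=r.snapshot("side");pickle.dump((s,c,S,D),open("w2.pkl","wb"))
a=c["color"];b=cv2.resize(D["color"][180:300,220:380],(640,480),interpolation=cv2.INTER_CUBIC)
cv2.imwrite("pics/w2.png",cv2.resize(np.hstack([a,b]),(800,300),interpolation=cv2.INTER_AREA))
b=cv2.resize(S["color"][180:320,270:450],(771,600),interpolation=cv2.INTER_CUBIC);cv2.imwrite("pics/s2.png",b)
```

```text
[411.89541154 -94.40926126 261.43251537] [ 1.79957557e+02 -7.05700904e-02 -1.74554701e+02] [ 0.21458128  0.30823447 -2.38935368] 19.100464055994717
```

View pics/w2.png

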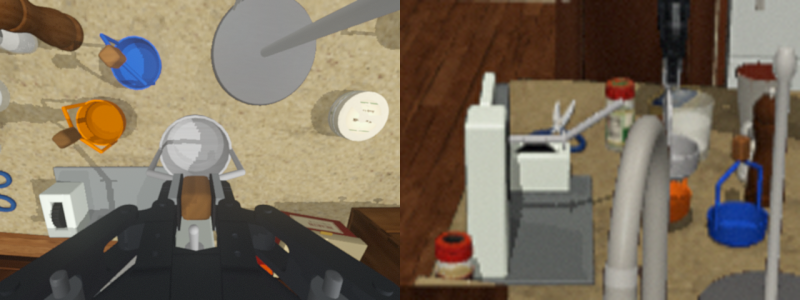

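The wrist half shows the knob held upright at (315,312) in full-size pixels, with the peg tip just beyond it at about (312,378) and the housing and wheel at (91,342). Now I'll refine the peg and scale pose from the depth points.

```bash
cat >> h.py <<'E'
def cloud(c):
    v,u=np.mgrid[0:480,0:640];z=c["depth"].astype(float)
    P=np.stack([u,v,np.ones_like(u)],-1)@np.linalg.inv(c["mtx"]).T*z[...,None]
    return P@c["T"][:3,:3].T+c["T"][:3,3]
E
python3 - <<'E'
from h import *
import pickle
np.set_printoptions(precision=1,suppress=True)
s1,c1=pickle.load(open("w1.pkl","rb"));s,c,S,D=pickle.load(open("w2.pkl","rb"))
for n,cc in(("w1",c1),("w2",c),("S",S),("D",D)):
    P=cloud(cc);ok=cc["depth"]>0
    # housing top
    near=(np.hypot(P[...,0]-607,P[...,1]+337)<70)&ok&(cc["color"].min(-1)>150)&(abs(P[...,2]-60)<4)
    if near.sum()>20:
        q=P[near][:,:2].astype(np.float32);print(n,"housing",near.sum(),cv2.minAreaRect(q),P[near][:,2].mean())
    d=P-[621.9,-175.2,0];y=np.radians(5.5);X=d[...,0]*np.cos(y)+d[...,1]*np.sin(y);Y=-d[...,0]*np.sin(y)+d[...,1]*np.cos(y)
    pg=ok&(X>-145)&(X<-72)&(abs(Y-100)<25)&(P[...,2]>183)&(P[...,2]<250)
    q=P[pg]
    if len(q)>10:
        cX=X[pg];f=np.polyfit(cX,Y[pg],1);g=np.polyfit(cX,q[:,2],1);print(n,"peg",len(q),cX.min(),cX.max(),"Y=",f,np.polyval(f,[-140,-75]),"z",np.polyval(g,[-140,-75]),Y[pg].min(),Y[pg].max())
    wh=ok&(abs(X+30)<35)&(abs(Y+160)<15)&(P[...,2]>61)&(P[...,2]<76)&(cc["color"].max(-1)<70)
    if wh.sum()>5:print(n,"wheel",wh.sum(),X[wh].mean(),Y[wh].min(),Y[wh].max(),np.percentile(X[wh],[2,98]),P[wh][:,2].max())
    fp=ok&(abs(P[...,2]-8)<4)&(X<-60)&(abs(Y)<220)&(X>-150)
E
```

```text
w1 housing 663 ((595.3172607421875, -339.6752624511719), (56.01090621948242, 72.12677764892578), 21.930150985717773) 59.69209802008553
w1 peg 1340 -131.8404939165005 -72.00273036245842 Y= [ -0.  100.7] [101.9 101.3] z [237.  192.9] 91.82340421259902 110.59150914227287
w1 wheel 369 -32.55688272212848 -166.13670576136101 -152.171026443952 [-51.6 -14.6] 73.56069155212248
w2 housing 2501 ((608.27294921875, -338.044921875), (96.06938934326172, 58.56327438354492), 5.866011619567871) 59.89397749206546
w2 peg 603 -144.21451621601676 -72.04510917204354 Y= [  0.  101.2] [98.2 99.6] z [237.9 195.2] 86.66301232580746 109.86041720513073
w2 wheel 465 -33.14006268440231 -166.45737546457391 -153.11106560040943 [-52.  -11.3] 73.01652304579449
S housing 250 ((603.82373046875, -338.29217529296875), (100.2750473022461, 57.964683532714844), 6.099552631378174) 59.650158632328136
S peg 55 -144.78475838960176 -72.2315731179562 Y= [-0.1 90.3] [97.8 94.3] z [232.5 191.2] 84.12252508873634 104.03952068902426
S wheel 23 -40.251812670481264 -168.19398139918232 -159.8985494220292 [-54.9 -24.8] 72.70988748479635
D housing 72 ((596.3010864257812, -329.1352844238281), (73.97981262207031, 62.791378021240234), 9.666156768798828) 59.33276315481349
D peg 89 -143.38457205565823 -72.71151000777834 Y= [-0.  99.4] [101.9 100.7] z [236.2 190.8] 89.52535369666307 114.05150227285175
D wheel 21 -28.659106618922742 -168.48672922471334 -145.00317285794387 [-48.6  -8.6] 71.16234659962049
```

Emit:
apply_moves --pt "-1 -15 0 0 0 0 0" --pt "-1 -20 0 0 0 0 0" --pt "-1 -20 0 0 0 0 0" --pt "-1 -10 0 3 0 0 0" --pt "-1 -13 0 9 0 0 0" --pt "-1 -13 0 9 0 0 0" --pt "-1 -8 0 6 0 0 0" --pt "-1 0 0 0 0 0 0"

```text
time: 6.8
tool_pos: [510.5, -85.1, 233.8]
tcp_rot: [179.9, -0.1, -174.5]
ft_force: [-0.4, 0.3, -3.2]
finger_gap: 19.2
grip_force: 49.4
```

Run:
```python
from h import *
from bench import r
import pickle
s,c=wrist(r);D=r.snapshot("side");S=r.snapshot("scene");print(s["tool_pos"],s["tcp_rot"],s["ft_force"],s["finger_gap"])
a=cv2.resize(S["color"][180:280,290:410],(400,333),interpolation=cv2.INTER_CUBIC)
b=cv2.resize(D["color"][180:280,220:340],(400,333),interpolation=cv2.INTER_CUBIC)
cv2.imwrite("pics/w3.png",np.hstack([a,b]))
```

```text
[510.48698632 -85.07416289 233.79339244] [ 1.79946247e+02 -1.40320816e-01 -1.74541516e+02] [-0.35581482  0.3213626  -3.24122988] 19.171761688842064
```

View pics/w3.png

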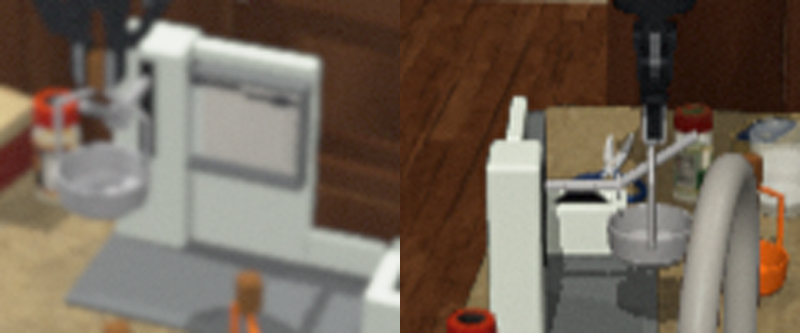

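The peg passes through the bail under the apex, and the bowl is clear of the column. I'll move in further and lower the pan.

Emit:
apply_moves --pt "-1 -10 0 7 0 0 0" --pt "-1 -10 0 7 0 0 0" --pt "-1 -6 0 5 0 0 0" --pt "-1 0 0 5 0 0 0" --pt "-1 0 0 5 0 0 0" --pt "-1 0 0 5 0 0 0" --pt "-1 0 0 5 0 0 0" --pt "-1 0 0 0 0 0 0"

```text
time: 7.75
tool_pos: [536.1, -82.9, 195.4]
tcp_rot: [180.0, -0.1, -174.6]
ft_force: [-1.0, 0.5, -1.8]
finger_gap: 19.2
grip_force: 49.5
```

Emit:
apply_moves --pt "-1 0 0 4 0 0 0" --pt "-1 0 0 4 0 0 0" --pt "-1 0 0 3 0 0 0" --pt "-1 0 0 0 0 0 0" --pt "-1 0 0 0 0 0 0" --pt "-1 0 0 0 0 0 0" --pt "-1 0 0 0 0 0 0" --pt "-1 0 0 0 0 0 0"

```text
time: 8.55
tool_pos: [536.7, -82.9, 185.4]
tcp_rot: [-180.0, -0.0, -174.5]
ft_force: [-3.1, -0.6, -1.0]
finger_gap: 19.3
grip_force: 49.6
```

Emit:
apply_moves --pt "-1 0 0 3 0 0 0" --pt "-1 0 0 3 0 0 0" --pt "-1 0 0 2 0 0 0" --pt "-1 0 0 0 0 0 0" --pt "-1 0 0 0 0 0 0" --pt "-1 0 0 0 0 0 0" --pt "-1 0 0 0 0 0 0" --pt "-1 0 0 0 0 0 0"

```text
time: 9.35
tool_pos: [536.7, -82.9, 177.4]
tcp_rot: [-180.0, -0.0, -174.5]
ft_force: [-4.3, -1.3, -0.7]
finger_gap: 19.0
grip_force: 49.7
```

Run:
```python
from h import *
from bench import r
S=r.snapshot("scene");D=r.snapshot("side");print(r.sense()["ft_force"])
a=cv2.resize(S["color"][180:280,290:410],(400,333),interpolation=cv2.INTER_CUBIC)
b=cv2.resize(D["color"][180:280,220:340],(400,333),interpolation=cv2.INTER_CUBIC)
cv2.imwrite("pics/w4.png",np.hstack([a,b]))
```

```text
[-3.72081535 -0.4288201  -0.19111605]
```

View pics/w4.png

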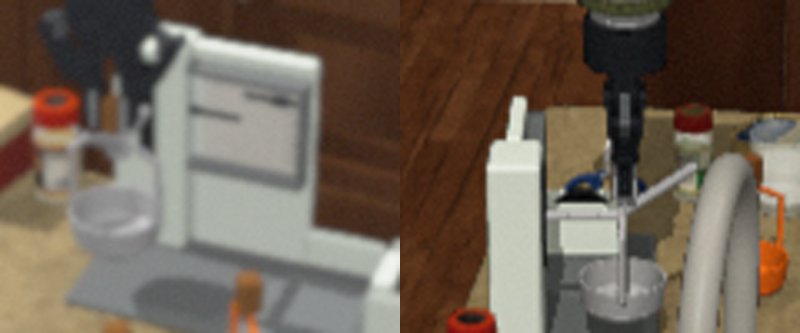

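The load arm has gone down with the bail at the peg's foot, and the pointer in the window is now below the mark. The wrist carries nearly no weight, so I'll release.

Emit:
apply_moves --pt "-0.4 0 0 0 0 0 0" --pt "-0.3 0 0 0 0 0 0" --pt "-0.2 0 0 0 0 0 0" --pt "0 0 0 0 0 0 0" --pt "0.2 0 0 0 0 0 0" --pt "0.2 0 0 0 0 0 0" --pt "0.2 0 0 0 0 0 0" --pt "0.2 0 0 0 0 0 0"

```text
time: 10.25
tool_pos: [536.7, -82.9, 177.3]
tcp_rot: [180.0, -0.0, -174.5]
ft_force: [-0.9, 0.5, 0.1]
finger_gap: 51.0
grip_force: 0.0
```

Emit:
apply_moves --pt "0.2 0 0 -5 0 0 0" --pt "0.2 0 0 -10 0 0 0" --pt "0.2 0 0 -20 0 0 0" --pt "0.2 0 0 -25 0 0 0" --pt "0.2 0 0 -25 0 0 0" --pt "0.2 0 0 -25 0 0 0" --pt "0.2 0 0 -15 0 0 0" --pt "0.2 0 0 -5 0 0 0"

```text
time: 11.05
tool_pos: [537.6, -83.1, 310.1]
tcp_rot: [-179.9, 0.2, -174.5]
ft_force: [-0.9, 0.1, -0.6]
finger_gap: 51.2
grip_force: 0.0
```

Run:
```python
from h import *
from bench import r
import pickle
S=r.snapshot("scene");D=r.snapshot("side");s,c=wrist(r);pickle.dump((s,c,S,D),open("w5.pkl","wb"))
print(s["tool_pos"],s["ft_force"])
b=cv2.resize(D["color"][180:280,220:340],(400,333),interpolation=cv2.INTER_CUBIC)
a=cv2.resize(S["color"][195:245,340:390],(400,400),interpolation=cv2.INTER_CUBIC)
cv2.imwrite("pics/w5.png",np.hstack([a,np.vstack([b,np.zeros((67,400,3),np.uint8)])]))
print(proj(S,np.array([617,-175,185.])))
```

```text
[537.01298324 -82.94846854 307.88120628] [0.14890318 0.20072638 0.09222114]
[364.16712777 209.92161587]
```

View pics/w5.png

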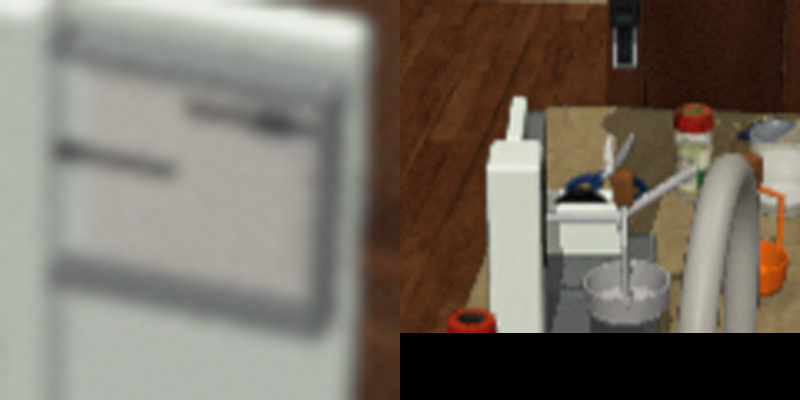

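The pan hangs free and upright at the peg's foot. In the window crop (8x) the pointer tip is at (175,168) and the mark tip at (188,103), so the mark is about 25 mm too high, or roughly 45 mm of rim. I'll go to the wheel with the fingers shut.

Emit:
apply_moves --pt "-1 -3 -20 0 0 0 0" --pt "-1 -5 -40 0 0 0 0" --pt "-1 -5 -40 0 0 0 0" --pt "-1 -5 -40 0 0 0 0" --pt "-1 -5 -40 0 0 0 0" --pt "-1 -5 -40 0 0 0 0" --pt "-1 -5 -30 0 0 0 0" --pt "-1 -3 -10 0 0 0 0"

```text
time: 12.0
tool_pos: [596.3, -340.9, 304.0]
tcp_rot: [179.9, -0.2, -174.7]
ft_force: [0.6, -0.2, -0.6]
finger_gap: -0.1
grip_force: 0.0
```

Emit:
apply_moves --pt "-1 0 0 20 0 0 0" --pt "-1 0 0 35 0 0 0" --pt "-1 0 0 40 0 0 0" --pt "-1 0 0 40 0 0 0" --pt "-1 0 0 40 0 0 0" --pt "-1 0 0 25 0 0 0" --pt "-1 0 0 8 0 0 0" --pt "-1 0 0 0 0 0 0"

```text
time: 12.8
tool_pos: [596.1, -336.8, 97.1]
tcp_rot: [179.8, -0.2, -174.5]
ft_force: [-0.2, 0.2, -0.3]
finger_gap: 0.1
grip_force: 0.0
```

```bash
cat >> h.py <<'E'
def sc(p,yaw=5.6):
    d=np.array(p)-[621.9,-175.2,0];y=np.radians(yaw);return np.array([d[0]*np.cos(y)+d[1]*np.sin(y),-d[0]*np.sin(y)+d[1]*np.cos(y),d[2]])
def swld(q,yaw=5.6):
    y=np.radians(yaw);return np.array([621.9+q[0]*np.cos(y)-q[1]*np.sin(y),-175.2+q[0]*np.sin(y)+q[1]*np.cos(y),q[2]])
def win(S,xs=4):
    # rectify the window plane (scale x=xs) to 4 px/mm; columns = -y, rows = -z
    ys,ye,zt,zb=60,-45,210,95
    src=np.float32([proj(S,swld((xs,y,z))) for y,z in((ys,zt),(ye,zt),(ye,zb),(ys,zb))])
    w,h=(ys-ye)*4,(zt-zb)*4
    M=cv2.getPerspectiveTransform(src,np.float32([(0,0),(w,0),(w,h),(0,h)]))
    return cv2.warpPerspective(S["color"],M,(w,h),flags=cv2.INTER_CUBIC)
E
python3 - <<'E'
from h import *
from bench import r
import pickle
np.set_printoptions(precision=1,suppress=True,linewidth=200)
s=r.sense();print(sc(s["tool_pos"]),s["tcp_rot"])
S=r.snapshot("scene");_,_,S5,_=pickle.load(open("w5.pkl","rb"));S0=pickle.load(open("d0.pkl","rb"))["scene"]
ims=[win(q) for q in(S0,S5,S)]
for g in ims:
    g=cv2.cvtColor(g,cv2.COLOR_BGR2GRAY).astype(float)
    for y0 in(40,34,28,22,16,10,4,-2,-8,-14,-20,-26):
        col=g[:,int((60-y0)*4)-3:int((60-y0)*4)+4].mean(1);sub=col[60:380]
        dk=np.clip(np.median(sub)-sub-15,0,None)
        print(y0,"z %.1f dark %.0f"%(210-(60+np.argmax(dk))/4,dk.max()),end=" | ")
    print()
cv2.imwrite("pics/win.png",np.hstack([ims[1],ims[2]])[:,:800])
E
```

```text
[ -41.5 -158.3   97.1] [ 179.8   -0.2 -174.5]
40 z 191.8 dark 57 | 34 z 192.5 dark 58 | 28 z 192.0 dark 57 | 22 z 191.8 dark 56 | 16 z 191.8 dark 53 | 10 z 195.0 dark 28 | 4 z 185.8 dark 35 | -2 z 185.2 dark 38 | -8 z 185.8 dark 40 | -14 z 186.0 dark 42 | -20 z 185.2 dark 65 | -26 z 185.8 dark 76 | 
40 z 157.5 dark 37 | 34 z 157.0 dark 38 | 28 z 157.2 dark 38 | 22 z 156.8 dark 35 | 16 z 157.0 dark 34 | 10 z 195.0 dark 16 | 4 z 185.8 dark 36 | -2 z 185.2 dark 39 | -8 z 186.0 dark 41 | -14 z 185.8 dark 44 | -20 z 185.2 dark 65 | -26 z 185.8 dark 76 | 
40 z 157.2 dark 33 | 34 z 157.0 dark 36 | 28 z 157.2 dark 36 | 22 z 157.0 dark 34 | 16 z 157.0 dark 30 | 10 z 195.0 dark 16 | 4 z 185.5 dark 32 | -2 z 186.0 dark 36 | -8 z 185.8 dark 40 | -14 z 186.2 dark 42 | -20 z 185.8 dark 62 | -26 z 186.0 dark 72 |
```

Emit:
apply_moves --pt "-1 -3 -1.5 10 0 0 0" --pt "-1 0 0 10 0 0 0" --pt "-1 0 0 3 0 0 0" --pt "-1 0 0 1 0 0 0" --pt "-1 0 0 1 0 0 0" --pt "-1 0 0 0 0 0 0" --pt "-1 0 0 0 0 0 0" --pt "-1 0 0 0 0 0 0"

```text
time: 13.65
tool_pos: [600.5, -339.6, 74.7]
tcp_rot: [-180.0, 0.0, -174.5]
ft_force: [-0.4, -0.0, -0.6]
finger_gap: 0.4
grip_force: 0.0
```

Emit:
apply_moves --pt "-1 0 0 1 0 0 0" --pt "-1 0 0 1 0 0 0" --pt "-1 0 0 1 0 0 0" --pt "-1 0 0 0 0 0 0" --pt "-1 0 0 0 0 0 0" --pt "-1 0 0 0 0 0 0" --pt "-1 0 0 0 0 0 0" --pt "-1 0 0 0 0 0 0"

```text
time: 14.45
tool_pos: [600.4, -339.5, 71.4]
tcp_rot: [-180.0, 0.0, -174.5]
ft_force: [-0.3, 1.1, 2.7]
finger_gap: 0.1
grip_force: 1.3
```

Run:
```python
from bench import r
for i in range(3):
    s=r.sense();print(s["tool_pos"],s["ft_force"]);r.snapshot("side")
```

```text
[ 600.4348781  -339.54292441   71.43610761] [-0.33823243  1.12524403  2.7004683 ]
[ 600.43678931 -339.51163035   71.42386982] [-0.69654939  0.44895523  2.63581341]
[ 600.44690251 -339.49904922   71.40362061] [-0.63253755  0.1427773   3.37522544]
```

Emit:
apply_moves --pt "-1 0 0 1 0 0 0" --pt "-1 0 0 0 0 0 0" --pt "-1 -3 0 0 0 0 0" --pt "-1 -4 0 0 0 0 0" --pt "-1 -4 0 0 0 0 0" --pt "-1 -4 0 0 0 0 0" --pt "-1 0 0 0 0 0 0" --pt "-1 0 0 0 0 0 0"

```text
time: 15.4
tool_pos: [616.6, -338.1, 71.7]
tcp_rot: [-179.9, 0.1, -174.5]
ft_force: [1.2, 1.7, 7.4]
finger_gap: 0.2
grip_force: 3.4
```

```bash
cat >> h.py <<'E'
def marks(S):
    g=cv2.cvtColor(win(S),cv2.COLOR_BGR2GRAY).astype(float);out=[]
    for ys in((40,34,28,22,18),(-2,-8,-14,-18)):
        z=[]
        for y0 in ys:
            col=g[60:380,int((60-y0)*4)-3:int((60-y0)*4)+4].mean(1);dk=np.median(col)-col
            if len(ys)==5: dk[:80]=0
            i=int(np.argmax(dk));w=np.clip(dk[max(i-8,0):i+9]-8,0,None);z.append(210-(60+max(i-8,0)+(w*np.arange(len(w))).sum()/w.sum())/4)
        out.append(np.array(z))
    return out
E
python3 - <<'E'
from h import *
from bench import r
np.set_printoptions(precision=1,suppress=True,linewidth=200)
S=r.snapshot("scene");p,m=marks(S);print(p,m,np.median(p)-np.median(m));s=r.sense();print(sc(s["tool_pos"]),s["ft_force"])
E
```

```text
[157.7 156.8 157.5 157.2 157. ] [176.2 176.  176.  176. ] -18.7643688977478
[ -21.1 -161.6   71.7] [0.6 1.2 7.9]
```

The mark followed without slip: it went down 9.7 mm, with about 18.8 mm left, which is two more strokes.

Emit:
apply_moves --pt "-1 0 0 -6 0 0 0" --pt "-1 0 0 -4 0 0 0" --pt "-1 8 0 0 0 0 0" --pt "-1 8 0 0 0 0 0" --pt "-1 0 0 0 0 0 0" --pt "-1 0 0 4 0 0 0" --pt "-1 0 0 4 0 0 0" --pt "-1 0 0 2 0 0 0"

```text
time: 16.25
tool_pos: [600.0, -339.8, 71.3]
tcp_rot: [-180.0, 0.1, -174.5]
ft_force: [-3.2, 3.4, 15.8]
finger_gap: -0.2
grip_force: 7.8
```

Emit:
apply_moves --pt "-1 0 0 0 0 0 0" --pt "-1 0 0 0 0 0 0" --pt "-1 -4 0 0 0 0 0" --pt "-1 -4 0 0 0 0 0" --pt "-1 -4 0 0 0 0 0" --pt "-1 -4 0 0 0 0 0" --pt "-1 0 0 0 0 0 0" --pt "-1 0 0 0 0 0 0"

```text
time: 17.05
tool_pos: [616.7, -338.1, 71.5]
tcp_rot: [-179.9, 0.1, -174.5]
ft_force: [1.0, 1.3, 6.2]
finger_gap: 0.2
grip_force: 3.0
```

Run:
```python
from h import *
from bench import r
np.set_printoptions(precision=1,suppress=True,linewidth=200)
S=r.snapshot("scene");p,m=marks(S);print(p,m,np.median(p)-np.median(m));s=r.sense();print(sc(s["tool_pos"]),s["ft_force"])
```

```text
[157.2 157.2 157.5 157.2 157. ] [166.5 166.3 166.3 166.2] -9.05594586110135
[ -21.1 -161.7   71.5] [1.  1.2 6.5]
```

Emit:
apply_moves --pt "-1 0 0 -6 0 0 0" --pt "-1 0 0 -4 0 0 0" --pt "-1 8 0 0 0 0 0" --pt "-1 8 0 0 0 0 0" --pt "-1 0 0 0 0 0 0" --pt "-1 0 0 4 0 0 0" --pt "-1 0 0 4 0 0 0" --pt "-1 0 0 2 0 0 0"

```text
time: 17.9
tool_pos: [600.0, -339.8, 71.1]
tcp_rot: [-180.0, 0.1, -174.5]
ft_force: [-2.1, 2.8, 13.9]
finger_gap: -0.2
grip_force: 6.7
```

Emit:
apply_moves --pt "-1 0 0 0 0 0 0" --pt "-1 0 0 0 0 0 0" --pt "-1 -4 0 0 0 0 0" --pt "-1 -4 0 0 0 0 0" --pt "-1 -4 0 0 0 0 0" --pt "-1 -2 0 0 0 0 0" --pt "-1 0 0 0 0 0 0" --pt "-1 0 0 0 0 0 0"

```text
time: 18.7
tool_pos: [614.7, -338.4, 71.8]
tcp_rot: [-179.9, 0.1, -174.5]
ft_force: [-0.6, 1.5, 7.9]
finger_gap: -0.4
grip_force: 4.0
```

Run:
```python
from h import *
from bench import r
np.set_printoptions(precision=1,suppress=True,linewidth=200)
for i in range(2):
  S=r.snapshot("scene");p,m=marks(S);print(p,m,np.median(p)-np.median(m));s=r.sense();print(sc(s["tool_pos"]),s["ft_force"])
```

```text
[157.2 157.2 157.5 156.5 157. ] [157.7 158.  157.7 157.5] -0.5125041605761282
[ -23.1 -161.8   71.8] [0.5 1.7 7.5]
[157.2 157.  157.7 157.4 156.8] [157.5 157.5 157.7 157.5] -0.26693015290712196
[ -23.1 -161.8   71.8] [1.2 1.1 7. ]
```

Emit:
apply_moves --pt "-1 0 0 -3 0 0 0" --pt "-1 0 0 -10 0 0 0" --pt "-1 0 0 -25 0 0 0" --pt "-1 0 0 -40 0 0 0" --pt "-1 0 0 -40 0 0 0" --pt "-1 0 0 -30 0 0 0" --pt "-1 0 0 -10 0 0 0" --pt "-1 0 0 0 0 0 0"

```text
time: 19.6
tool_pos: [614.2, -338.8, 230.9]
tcp_rot: [-179.9, 0.2, -174.5]
ft_force: [-1.6, 1.6, -0.3]
finger_gap: -0.1
grip_force: 0.0
```

Run:
```python
from h import *
from bench import r
np.set_printoptions(precision=2,suppress=True,linewidth=200)
ims=[r.snapshot("scene") for i in range(6)]
S=dict(ims[0]);S["color"]=np.mean([i["color"] for i in ims],0).astype(np.uint8)
p,m=marks(S);print(p,m,np.mean(p)-np.mean(m))
w=win(S);g=cv2.cvtColor(w,cv2.COLOR_BGR2GRAY).astype(float)
for n,a,b in(("bottom frame",300,458),("top frame",0,90)):
    z=[];ys=np.arange(40,-25,-5)
    for y in ys:
        c=np.diff(cv2.GaussianBlur(g[a:b,int((60-y)*4)-3:int((60-y)*4)+4].mean(1).reshape(-1,1),(1,9),2)[:,0])
        i=np.argmin(c);z.append(210-(a+i)/4)
    print(n,np.array(z),"slope mm/mm",np.polyfit(ys,z,1)[0])
D=r.snapshot("side")
b=cv2.resize(D["color"][190:300,220:350],(390,330))
cv2.imwrite("pics/fin.png",np.hstack([cv2.resize(w,(390,330)),b]));print(r.sense()["ft_force"],r.sense()["tool_pos"])
```

```text
[157.46 156.99 157.47 157.21 157.19] [157.73 157.98 158.21 157.98] -0.7116287777128321
bottom frame [112.5  113.25 111.25 112.25 113.25 111.25 112.25 113.25 111.   112.   113.   111.   112.  ] slope mm/mm 0.011538461538460398
top frame [202.   202.25 204.   201.75 202.5  203.25 201.5  202.5  203.   201.5  201.75 203.   201.5 ] slope mm/mm 0.009615384615381948
[ 0.11 -0.56 -0.48] [ 612.65 -337.83  226.23]
```

View pics/fin.png

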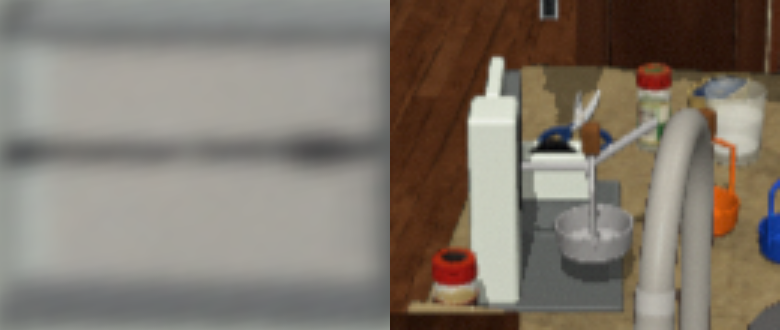

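The pan hangs upright. The mark reads about 0.7 mm above the pointer, or about 1.1 mm after correcting for the frame's slope. I'll give it a small final nudge of about 2 mm of rim.

Emit:
apply_moves --pt "-1 7 0 20 0 0 0" --pt "-1 0 0 40 0 0 0" --pt "-1 0 0 40 0 0 0" --pt "-1 0 0 30 0 0 0" --pt "-1 0 0 15 0 0 0" --pt "-1 0 0 0 0 0 0" --pt "-1 0 0 6 0 0 0" --pt "-1 0 0 0 0 0 0"

```text
time: 20.75
tool_pos: [607.3, -339.5, 78.9]
tcp_rot: [-179.9, 0.1, -174.5]
ft_force: [0.2, -0.3, 0.5]
finger_gap: 0.3
grip_force: 0.0
```

Emit:
apply_moves --pt "-1 0 0 3 0 0 0" --pt "-1 0 0 3 0 0 0" --pt "-1 0 0 0 0 0 0" --pt "-1 0 0 0 0 0 0" --pt "-1 0 0 0 0 0 0" --pt "-1 0 0 0 0 0 0" --pt "-1 0 0 0 0 0 0" --pt "-1 0 0 0 0 0 0"

```text
time: 21.55
tool_pos: [606.8, -339.2, 71.9]
tcp_rot: [-180.0, 0.1, -174.5]
ft_force: [1.1, -1.2, 4.1]
finger_gap: -0.2
grip_force: 2.3
```

```bash
cat > m.py <<'E'
from h import *
from bench import r
np.set_printoptions(precision=2,suppress=True,linewidth=200)
ims=[r.snapshot("scene") for i in range(6)]
S=dict(ims[0]);S["color"]=np.mean([i["color"] for i in ims],0).astype(np.uint8)
p,m=marks(S);print(p,m,"mark above pointer",np.mean(m)-np.mean(p)+.4);s=r.sense();print(sc(s["tool_pos"]),s["ft_force"])
E
python3 m.py
```

```text
[157.45 156.99 157.47 156.99 156.99] [157.99 158.2  157.76 157.75] mark above pointer 1.1490849267459224
[ -31.11 -161.75   71.85] [ 2.23 -2.45  5.7 ]
```

Emit:
apply_moves --pt "-1 -1 0 0 0 0 0" --pt "-1 -1 0 0 0 0 0" --pt "-1 0 0 0 0 0 0" --pt "-1 0 0 0 0 0 0" --pt "-1 0 0 0 0 0 0" --pt "-1 0 0 0 0 0 0" --pt "-1 0 0 0 0 0 0" --pt "-1 0 0 0 0 0 0"

```text
time: 22.65
tool_pos: [608.3, -339.1, 71.8]
tcp_rot: [-180.0, 0.0, -174.6]
ft_force: [-1.0, -1.5, 6.4]
finger_gap: 0.2
grip_force: 3.1
```

```bash
python3 m.py
```

```text
[157.45 157.21 157.24 156.98 156.75] [157.22 156.99 157.21 157.  ] mark above pointer 0.3737078287607233
[ -29.5  -161.74   71.8 ] [-0.07 -1.06  6.44]
```

Emit:
apply_moves --pt "-1 0 0 -3 0 0 0" --pt "-1 0 0 -10 0 0 0" --pt "-1 0 0 -25 0 0 0" --pt "-1 0 0 -40 0 0 0" --pt "-1 0 0 -40 0 0 0" --pt "-1 0 0 -30 0 0 0" --pt "-1 0 0 -10 0 0 0" --pt "-1 0 0 0 0 0 0"

```text
time: 23.75
tool_pos: [609.1, -339.1, 231.7]
tcp_rot: [-179.9, 0.2, -174.5]
ft_force: [-0.2, 0.5, -0.4]
finger_gap: -0.0
grip_force: 0.0
```

```bash
python3 m.py && python3 -c "
from bench import r
print(r.hand_in())"
```

```text
[157.46 156.99 157.25 156.98 157.19] [157.22 156.99 156.98 157.  ] mark above pointer 0.2756017451613616
[ -30.26 -160.76  226.76] [-0.04 -0.08  0.43]
the job is handed in; nothing more can be done
None
```

The pan is hanging upright and free on the peg, the zero mark is within about 0.3 mm of the pointer by the scene camera, and the job was handed in at about 24 s with the arm clear; I had no contact with the other items that I noticed, though I did not re-measure their positions.

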